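# Load and lock the vacuum fixture of a measuring microscope

### The job

Load the vacuum fixture for the measuring microscope: slide the carrier's dust cover off the pockets onto the bare end of the carrier (slide it, do not lift it off), then take out every valve block you find and lay each in a corner of its own on the fixture, on one of its long faces, with a long face square against the side stop and one end square against the back fence. Then turn the vacuum regulator's knob until its pointer stands at the long mark and slide the forked lock fully home over it; finish with the dust cover slid back over the pockets and the other things on the bench left alone.

Things in the scene. Friction and masses are not known exactly. Their poses are not given: they have to be found in the camera images.
- carrier: Black sample carrier fixed to the bench, a plate 216 (x) by 300 (y) by 12 mm; origin at the centre of its underside. Its -y half has six pockets, its +y half is a bare deck. Along both x edges a guide lip 4 mm wide and 6 mm high (inner faces at x -104 and 104 mm); low stop walls at the -y end (10 mm high, inner face at y -146) and the +y end (6 mm high, inner face at y 147).
- pockets (a point): Centre of the pocket field, on the carrier's top face, 12 mm above the bench; axes as the carrier's. Six pockets, each 54 by 54 mm and 6 mm deep (floor 6 mm above the bench), at x -62, 0, 62 and y -31, 31 mm from here. The closed cover's origin is about here; it covers all pockets while its origin is less than 12 mm from here in y.
- deck (a point): Centre of the bare deck, on the carrier's top face, 150 mm along the carrier's +y from the pockets' centre. The parked cover's origin is about here, 2 mm short of the end stop; it clears all pockets once it is no more than 15 mm short of here.
- cover: Loose grey opaque dust cover (about 0.35 kg), 204 (x) by 140 (y) by 32 mm, hollow below (28 mm clear), lying on the carrier's top face between the guide lips with 2 mm play each side; it slides along the carrier's y. Origin at the centre of its underside, axes as the carrier's. Skirts at both x edges and the +y edge, open at the -y edge.
- cover_grip (a point): Centre of the solid grip bar on the middle of the cover's top: 60 mm long (x), 10 mm thick (y), 20 mm high, so 10 mm above and below this point, which is 42 mm above the cover's underside.
- block0: Aluminium valve block, a square bar 40 mm long (its x axis) and 24 by 24 mm across, with small dark bores on its faces; origin at its centre. The six are alike and may be missing; those present start one to a pocket, at any yaw, standing 18 mm proud of the carrier's top. Any of the four long faces may lie down and either end may lead.
- block1: Another valve block like block0, or absent.
- block2: Another valve block like block0, or absent.
- block3: Another valve block like block0, or absent.
- block4: Another valve block like block0, or absent.
- block5: Another valve block like block0, or absent.
- fixture: Dark vacuum fixture plate fixed to the bench, 110 (x) by 300 (y) by 12 mm; origin at the centre of its underside. On top, 6 mm high: a back fence along the +x edge, its face at x 42 mm, and four side stops, 8 mm thick (y), from x 2 to 42 mm where they meet the fence; their working faces look to +y, at y -128, -58, 12 and 82 mm. Each stop makes one corner with the fence.
- corner0 (a point): Point on the plate's top face below the centre of a block that is home in corner 0: 20 mm from the back fence (fence towards +x of this frame) and 12 mm from the side stop (stop towards -y). Axes as the fixture's. A seated block's centre is 12 mm above it, its long axis along x. Corners 0 to 3 follow one another towards +y, 70 mm apart.
- corner1 (a point): As corner0, for corner 1.
- corner2 (a point): As corner0, for corner 2.
- corner3 (a point): As corner0, for corner 3.
- regulator: Grey vacuum regulator block fixed to the bench, 64 (x) by 150 (y) by 30 mm; origin at the centre of its underside. The knob is on its top at local y 42 mm, the lock slides along y on its -y part. A scale of short ticks surrounds the knob on its -x side; the one long bold mark is on the knob's +y side.
- knob (a joint): Angle of the regulator knob in rad: 0 when the pointer stands at the long mark (bar along the regulator's y), growing clockwise seen from above; starts between -1.3 and -0.6, range -1.6 to 0.5, stays where it is left; takes about 0.05 N m. Within 0.1 of 0 is at the mark.
- knob_grip (a point): On the knob's axis, in its bar grip. The bar is 10 mm thick (x of this frame) and 34 mm long (y of this frame; the pointer, a white line, is at the +y end), from 12 mm below this point to 8 mm above it, over a round skirt of 40 mm diameter. This point is 48 mm above the bench.
- lock (a joint): Travel of the forked lock in m: 0 drawn back, 0.050 fully home towards the regulator's +y, its two prongs (14 mm apart) on both sides of the knob's bar. About 1.5 N to slide; stays where it is left. Over 0.045 counts as home. The prongs reach the bar at 0.020, so the knob must be at its mark first.
- lock_grip (a point): In the upright fin of the lock, made to be pinched: 10 mm thick (x), 24 mm long (y), from 12 mm below this point to 8 mm above it, on a carriage 44 (x) by 34 (y) mm. This point is 54 mm above the bench and moves with the lock. Axes as the regulator's.
- solvent: White closed bottle, 52 mm diameter, 125 mm high; a bystander. Origin at the centre of its foot.
- loupe: Small black eye loupe, 40 mm diameter, 38 mm high; a bystander. Origin at the centre of its foot.
- caliper: Steel calliper lying along y, about 190 mm long and 10 mm high; a bystander. Origin under the middle of its beam.
Things that resemble listed ones, but are neither listed nor needed, are in the scene too. Several things have the shape of the cover; the one meant has the colours described above.

How it is judged (in metres and radians):
On the way, in this order (a step that is already met when the one before it is completed fails the run):
1. the dust cover is slid onto the bare deck, clear of all the pockets (y of cover in the frame of carrier above 0.06 m), for 0.2 s.
2. every valve block lies square against both fences in a corner of the fixture (((x of block0 in the frame of corner0 between -0.002 and 0.002 m and y of block0 in the frame of corner0 between -0.002 and 0.002 m and z of block0 in the frame of corner0 between 0.01 and 0.0135 m and angle between the x axis of block0 and the x axis of fixture, either way round below 0.04 rad) or (x of block0 in the frame of corner1 between -0.002 and 0.002 m and y of block0 in the frame of corner1 between -0.002 and 0.002 m and z of block0 in the frame of corner1 between 0.01 and 0.0135 m and angle between the x axis of block0 and the x axis of fixture, either way round below 0.04 rad) or (x of block0 in the frame of corner2 between -0.002 and 0.002 m and y of block0 in the frame of corner2 between -0.002 and 0.002 m and z of block0 in the frame of corner2 between 0.01 and 0.0135 m and angle between the x axis of block0 and the x axis of fixture, either way round below 0.04 rad) or (x of block0 in the frame of corner3 between -0.002 and 0.002 m and y of block0 in the frame of corner3 between -0.002 and 0.002 m and z of block0 in the frame of corner3 between 0.01 and 0.0135 m and angle between the x axis of block0 and the x axis of fixture, either way round below 0.04 rad)) and ((x of block1 in the frame of corner0 between -0.002 and 0.002 m and y of block1 in the frame of corner0 between -0.002 and 0.002 m and z of block1 in the frame of corner0 between 0.01 and 0.0135 m and angle between the x axis of block1 and the x axis of fixture, either way round below 0.04 rad) or (x of block1 in the frame of corner1 between -0.002 and 0.002 m and y of block1 in the frame of corner1 between -0.002 and 0.002 m and z of block1 in the frame of corner1 between 0.01 and 0.0135 m and angle between the x axis of block1 and the x axis of fixture, either way round below 0.04 rad) or (x of block1 in the frame of corner2 between -0.002 and 0.002 m and y of block1 in the frame of corner2 between -0.002 and 0.002 m and z of block1 in the frame of corner2 between 0.01 and 0.0135 m and angle between the x axis of block1 and the x axis of fixture, either way round below 0.04 rad) or (x of block1 in the frame of corner3 between -0.002 and 0.002 m and y of block1 in the frame of corner3 between -0.002 and 0.002 m and z of block1 in the frame of corner3 between 0.01 and 0.0135 m and angle between the x axis of block1 and the x axis of fixture, either way round below 0.04 rad)) and ((x of block2 in the frame of corner0 between -0.002 and 0.002 m and y of block2 in the frame of corner0 between -0.002 and 0.002 m and z of block2 in the frame of corner0 between 0.01 and 0.0135 m and angle between the x axis of block2 and the x axis of fixture, either way round below 0.04 rad) or (x of block2 in the frame of corner1 between -0.002 and 0.002 m and y of block2 in the frame of corner1 between -0.002 and 0.002 m and z of block2 in the frame of corner1 between 0.01 and 0.0135 m and angle between the x axis of block2 and the x axis of fixture, either way round below 0.04 rad) or (x of block2 in the frame of corner2 between -0.002 and 0.002 m and y of block2 in the frame of corner2 between -0.002 and 0.002 m and z of block2 in the frame of corner2 between 0.01 and 0.0135 m and angle between the x axis of block2 and the x axis of fixture, either way round below 0.04 rad) or (x of block2 in the frame of corner3 between -0.002 and 0.002 m and y of block2 in the frame of corner3 between -0.002 and 0.002 m and z of block2 in the frame of corner3 between 0.01 and 0.0135 m and angle between the x axis of block2 and the x axis of fixture, either way round below 0.04 rad)) and ((x of block3 in the frame of corner0 between -0.002 and 0.002 m and y of block3 in the frame of corner0 between -0.002 and 0.002 m and z of block3 in the frame of corner0 between 0.01 and 0.0135 m and angle between the x axis of block3 and the x axis of fixture, either way round below 0.04 rad) or (x of block3 in the frame of corner1 between -0.002 and 0.002 m and y of block3 in the frame of corner1 between -0.002 and 0.002 m and z of block3 in the frame of corner1 between 0.01 and 0.0135 m and angle between the x axis of block3 and the x axis of fixture, either way round below 0.04 rad) or (x of block3 in the frame of corner2 between -0.002 and 0.002 m and y of block3 in the frame of corner2 between -0.002 and 0.002 m and z of block3 in the frame of corner2 between 0.01 and 0.0135 m and angle between the x axis of block3 and the x axis of fixture, either way round below 0.04 rad) or (x of block3 in the frame of corner3 between -0.002 and 0.002 m and y of block3 in the frame of corner3 between -0.002 and 0.002 m and z of block3 in the frame of corner3 between 0.01 and 0.0135 m and angle between the x axis of block3 and the x axis of fixture, either way round below 0.04 rad)) and ((x of block4 in the frame of corner0 between -0.002 and 0.002 m and y of block4 in the frame of corner0 between -0.002 and 0.002 m and z of block4 in the frame of corner0 between 0.01 and 0.0135 m and angle between the x axis of block4 and the x axis of fixture, either way round below 0.04 rad) or (x of block4 in the frame of corner1 between -0.002 and 0.002 m and y of block4 in the frame of corner1 between -0.002 and 0.002 m and z of block4 in the frame of corner1 between 0.01 and 0.0135 m and angle between the x axis of block4 and the x axis of fixture, either way round below 0.04 rad) or (x of block4 in the frame of corner2 between -0.002 and 0.002 m and y of block4 in the frame of corner2 between -0.002 and 0.002 m and z of block4 in the frame of corner2 between 0.01 and 0.0135 m and angle between the x axis of block4 and the x axis of fixture, either way round below 0.04 rad) or (x of block4 in the frame of corner3 between -0.002 and 0.002 m and y of block4 in the frame of corner3 between -0.002 and 0.002 m and z of block4 in the frame of corner3 between 0.01 and 0.0135 m and angle between the x axis of block4 and the x axis of fixture, either way round below 0.04 rad)) and ((x of block5 in the frame of corner0 between -0.002 and 0.002 m and y of block5 in the frame of corner0 between -0.002 and 0.002 m and z of block5 in the frame of corner0 between 0.01 and 0.0135 m and angle between the x axis of block5 and the x axis of fixture, either way round below 0.04 rad) or (x of block5 in the frame of corner1 between -0.002 and 0.002 m and y of block5 in the frame of corner1 between -0.002 and 0.002 m and z of block5 in the frame of corner1 between 0.01 and 0.0135 m and angle between the x axis of block5 and the x axis of fixture, either way round below 0.04 rad) or (x of block5 in the frame of corner2 between -0.002 and 0.002 m and y of block5 in the frame of corner2 between -0.002 and 0.002 m and z of block5 in the frame of corner2 between 0.01 and 0.0135 m and angle between the x axis of block5 and the x axis of fixture, either way round below 0.04 rad) or (x of block5 in the frame of corner3 between -0.002 and 0.002 m and y of block5 in the frame of corner3 between -0.002 and 0.002 m and z of block5 in the frame of corner3 between 0.01 and 0.0135 m and angle between the x axis of block5 and the x axis of fixture, either way round below 0.04 rad))), for 0.3 s.
3. the knob is turned to the long mark, the lock still drawn back (value of joint knob between -0.1 and 0.1 rad and value of joint lock below 0.012 m), for 0.2 s.
4. the lock is slid home over the knob at its mark (value of joint knob between -0.1 and 0.1 rad and value of joint lock above 0.045 m), for 0.2 s.
At the end, for the whole second after the job is handed in: Every block present lies flat in a corner of the fixture, within 2 mm of both fences and 0.04 rad of square; the knob is within 0.1 rad of the mark; the lock is slid at least 45 mm of its 50 mm; the cover lies flat on the carrier over all the pockets; all at rest (all of step 2 and all of step 4 and y of cover in the frame of carrier below -0.063 m and z of cover in the frame of carrier below 0.016 m and linear speed of each of cover, block0, block1, block2, block3, block4, block5 below 0.02 m/s); the robot touches nothing.
It fails at once if the cover is lifted off the carrier instead of slid (z of cover in the frame of carrier above 0.032 m).
It fails at once if the lock is driven into the knob while the knob is off its mark (value of joint lock above 0.022 m and not (value of joint knob between -0.16 and 0.16 rad)).
It fails at once if the solvent is knocked away or over (distance of solvent from where it was at the start of the episode above 0.03 m or angle between solvent's own z axis and vertical above 0.5 rad).
It fails at once if the loupe is knocked away or over (distance of loupe from where it was at the start of the episode above 0.03 m or angle between loupe's own z axis and vertical above 0.5 rad).
It fails at once if the caliper is knocked away or over (distance of caliper from where it was at the start of the episode above 0.03 m or angle between caliper's own z axis and vertical above 0.5 rad).
Of block0, block1, block2, block3, block4, block5 only 3 to 4 are there at a start; the rules pass over those that are not, and their reading is None.
At some moment in a run one of block0, block1, block2, block3, block4, block5 may be knocked a few centimetres aside while the robot is not near it.
Once in a run the grip may slacken for a moment while it holds something.
It also fails if it takes over 210 s, if anything falls off the work surface, if the arm or the gripper's body presses on something with over 40 N, if the wrist force passes 120 N, or if a joint passes its speed limit or range.

### The arm

A 7-joint arm with a two-finger parallel gripper is mounted at the origin on the work surface. World frame = base frame: x ahead of the robot, y to its left, z up, the work surface at z = 0. Lengths are in m, angles in degrees, forces in N, time in s.
With the tool pointing down it reaches from about 0.35 to 0.9 m from the base axis. Payload 7.2 kg.
Tool frame: the origin (TCP) lies between the finger pads; the fingertips stand 17 mm ahead of it and the grasp point (between the pads) lies 2 mm behind it (tcp_to_tips is the distance from the TCP to the fingertips, in m); z points along the fingers, y is the line along which they close (so a half turn about z gives the same grasp; the last joint's range is limited). The gripper opens to 88 mm and grips with 3 to 60 N. Pads are 20 mm wide; open, the fingers measure 115 mm over their backs; the gripper's body (75 mm by 178 mm) begins 61 mm behind the grasp point.
Start: joints at [-75.126, 23.554, -0.728, 91.456, 0.321, 64.991, -4.71], TCP at [0.201, 0.592, 0.24] pointing down, gripper open.
Joint ranges: [-169.25, 169.25], [-16.82, 113.86], [-84.01, 82.57], [7.8, 145.47], [-59.2, 239.2], [7.22, 106.19], [-163.78, 163.78]. Speed limits (degrees/s): [136.94, 136.94, 172.46, 172.46, 180, 180, 180].

### API

Orientations are given as [roll, pitch, yaw] about the fixed x, y, z axes, in that order (R = Rz(yaw) Ry(pitch) Rx(roll)).
In Python, from station import * gives the robot as it stands. The module is installed in compiled form; this text tells all that it offers. Calls block until the motion is done:
- goto(position, orientation): joint-space move of the TCP to a pose.
- move_l(position, feed=0.15, attitude=None, stop_force=None): straight line of the TCP; attitude=None keeps the orientation; feed is the mean speed in m/s. With stop_force (N) it stops when the force on the tool has changed by that much, and returns True; else False.
- move_joints(angles): joint-space move.
- set_gripper(opening): finger opening in m; the grip force is fixed at half the most; returns when the fingers have stopped.
- wait(seconds).
- inverse_kinematics(position, orientation): joint angles nearest the present ones, or None.
- read_camera(name): name is "scene" or "side" or "wrist"; returns a dict with "image" (384x512x3 uint8, red, green, blue), "depth" (384x512 float32, m along the optical axis (not along the pixel's ray), 0 where there is no reading), "vertical_fov" (degrees; the focal length in pixels is half the picture's height over the tangent of half this angle, whatever the lens; pixels are square), "cx", "cy" (the principal point, pixels), "distortion" ([k1, k2, p1, p2, k3] as OpenCV has them; the pictures are not rectified), "world_from_camera" (4x4, takes a point from camera to world coordinates). Camera axes: x right, y down, z forward; pixel columns grow to the right and rows downward; lengths in m; the calibration is good to about 2 mm. A picture is of the moment at which its call begins.
A pose or a line that the arm cannot do raises Unreachable and nothing moves.
- job_done(): hands the job in; it is judged then, once.
Readings, each from a call of its own:
- read_clock(): time.
- read_joint_pos(): joint angles.
- read_joint_velocities(): joint speeds.
- read_tau(): joint torques, N m.
- read_ee_pos(): TCP position.
- read_tcp_rot(): TCP orientation.
- read_wrist_force(): force on the tool from outside, world axes, zero at the start.
- read_wrist_torque(): the same for the moment, N m.
- read_opening(): finger opening in m.
- read_grasp_force(): force on a finger pad.
Only numpy, scipy, OpenCV 4.12 (cv2) and the standard library are available. Lean on these libraries where they do the work, as an engineer would, in place of code of your own. Each camera call takes 0.05 s, during which the arm holds its last target. There are 200 camera calls.

## Working session

There is one attempt and no reset: what is moved stays moved. The work goes in short steps, each a Python script; the robot and the scene stay as the last script left them, time stands still between calls to the robot, and variables do not carry over. Pictures are saved under pics/ and viewed, at most 14 in all, crops included, and the job is handed in when it is done.

```bash
mkdir -p pics
cat > h.py <<'E'
from station import *
import numpy as np, cv2, pickle
def snap(name, tag):
    c=read_camera(name); pickle.dump(c,open(f'pics/{tag}.pkl','wb'))
    cv2.imwrite(f'pics/{tag}.png',c['image'][:,:,::-1]); return c
def load(tag): return pickle.load(open(f'pics/{tag}.pkl','rb'))
def K(c):
    f=192/np.tan(np.radians(c['vertical_fov'])/2)
    return np.array([[f,0,c['cx']],[0,f,c['cy']],[0,0,1.]])
def rays(c,uv):
    n=cv2.undistortPoints(np.array(uv,float).reshape(-1,1,2),K(c),np.array(c['distortion']))[:,0]
    return np.c_[n,np.ones(len(n))]
def atz(c,uv,z):
    T=c['world_from_camera']; d=rays(c,uv)@T[:3,:3].T; o=T[:3,3]
    return o+d*((z-o[2])/d[:,2])[:,None]
def cloud(c):
    v,u=np.mgrid[0:384,0:512]; r=rays(c,np.c_[u.ravel(),v.ravel()])
    T=c['world_from_camera']; p=(r*c['depth'].reshape(-1,1))@T[:3,:3].T+T[:3,3]
    p[c['depth'].ravel()==0]=np.nan
    return p.reshape(384,512,3)
def proj(c,P):
    T=np.linalg.inv(c['world_from_camera']); r,_=cv2.Rodrigues(T[:3,:3])
    return cv2.projectPoints(np.array(P,float).reshape(-1,1,3),r,T[:3,3],K(c),np.array(c['distortion']))[0][:,0]
E
python3 - <<'E'
from h import *
a=snap('scene','s0');b=snap('side','d0')
for c in(a,b): print(np.round(c['world_from_camera'],3),c['vertical_fov'],c['distortion'])
im=np.vstack([cv2.resize(c['image'],(800,600)) for c in (a,)])[:,:,::-1]
cv2.imwrite('pics/a.png',im)
cv2.imwrite('pics/b.png',cv2.resize(b['image'],(800,600))[:,:,::-1])
print(read_clock(), read_tcp_rot())
E
```

```text
[[ 0.661  0.599 -0.451  1.122]
 [ 0.75  -0.523  0.404 -0.571]
 [ 0.006 -0.606 -0.796  1.158]
 [ 0.     0.     0.     1.   ]] 44.963586287717554 [0.01904875 0.         0.         0.         0.        ]
[[ 0.755 -0.408  0.514 -0.134]
 [-0.656 -0.452  0.605 -0.745]
 [-0.014 -0.793 -0.609  0.808]
 [ 0.     0.     0.     1.   ]] 44.70215299170884 [-0.12875103  0.          0.          0.          0.        ]
0.1 [-1.79915626e+02  6.24985158e-03  1.61216989e+02]
```

View pics/a.png

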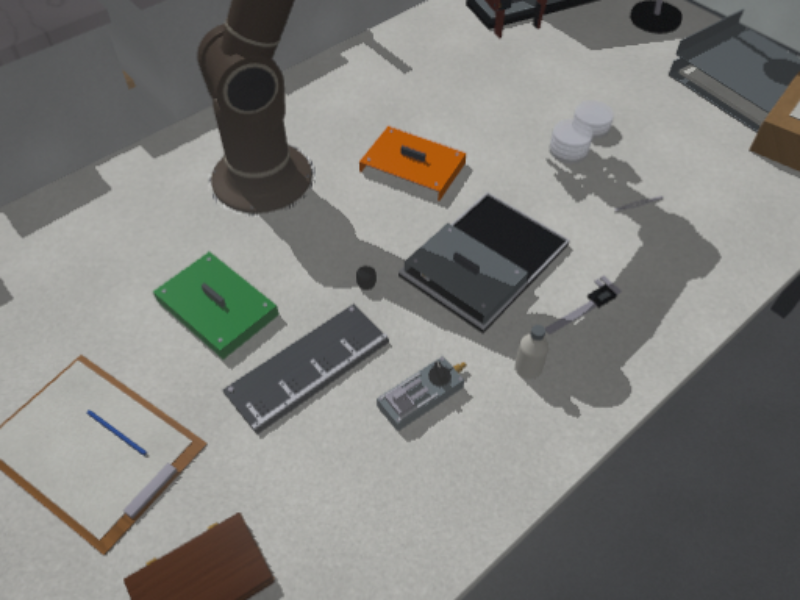

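View pics/b.png

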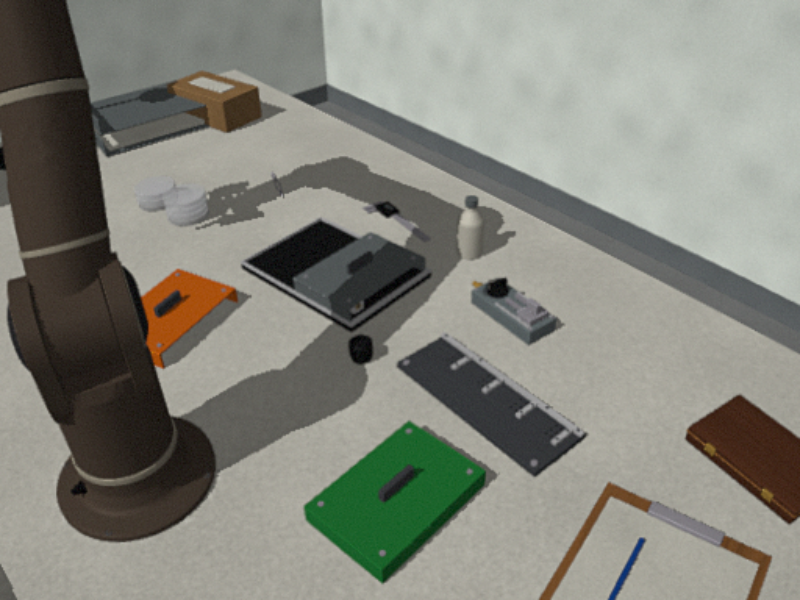

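The side and scene views show the carrier with the grey cover over its -y half. The carrier corners in the scene view (800 px scale) are about (490,195), (568,243), (483,327) and (400,272). The fixture is at (225,388), (352,305), (388,340) and (260,430), and the regulator is near (420,390). The loupe, bottle and calliper surround them.

Run:
```python
from h import *
a=load('s0')
s=512/800
def P(l,z): print(np.round(atz(a,np.array(l)*s,z)[:,:2],3).tolist())
P([(490,195),(568,243),(483,327),(400,272)],.015)
P([(225,388),(352,305),(388,340),(260,430)],.012)
P([(378,400),(440,358),(466,378),(400,427)],.03)
P([(366,280),(530,372),(545,330),(610,292)],0)
w=snap('wrist','w0'); T=np.eye(4)
from scipy.spatial.transform import Rotation as R
T[:3,:3]=R.from_euler('xyz',read_tcp_rot(),degrees=True).as_matrix();T[:3,3]=read_ee_pos()
print(np.round(np.linalg.inv(T)@w['world_from_camera'],3),w['vertical_fov'],w['distortion'])
for p,y in [((.45,.1,.4),0),((.6,.1,.4),0),((.55,-.2,.4),0),((.45,-.2,.4),0),((.45,-.2,.4),90),((.65,-.1,.4),0),((.55,.1,.4),90)]:
    j=inverse_kinematics(p,[180,0,y]); print(p,y,None if j is None else np.round(j,0))
```

```text
[[0.395, 0.338], [0.601, 0.36], [0.635, 0.074], [0.428, 0.043]]
[[0.421, -0.371], [0.427, -0.081], [0.536, -0.082], [0.532, -0.371]]
[[0.63, -0.185], [0.638, -0.043], [0.7, -0.037], [0.695, -0.191]]
[[0.39, -0.015], [0.758, 0.076], [0.713, 0.168], [0.736, 0.336]]
[[-0.    -0.97  -0.245  0.065]
 [ 1.    -0.    -0.     0.   ]
 [-0.    -0.245  0.97  -0.146]
 [ 0.     0.     0.     1.   ]] 64.60773570058855 [-0.0790863  0.         0.         0.         0.       ]
(0.45, 0.1, 0.4) 0 [ -54.   -1.   36.  100.    0.   80. -108.]
(0.6, 0.1, 0.4) 0 [-46.  20.  45.  82. -14.  84. -91.]
(0.55, -0.2, 0.4) 0 [-29.  22.  63.  86. -20.  85. -55.]
(0.45, -0.2, 0.4) 0 [-35.   4.  59.  97.  -4.  80. -66.]
(0.45, -0.2, 0.4) 90 [-29.   4.  52.  97.  -3.  80.  23.]
(0.65, -0.1, 0.4) 0 [-28.  29.  53.  74. -23.  88. -67.]
(0.55, 0.1, 0.4) 90 [-44.  13.  36.  88.  -7.  82.  -8.]
```

Run:
```python
from h import *
goto([.5,.2,.33],[180,0,6]); w=snap('wrist','wc')
goto([.52,-.17,.33],[180,0,0]); w2=snap('wrist','wf')
print(read_clock(),np.round(read_joint_pos()))
for t in('wc','wf'): cv2.imwrite(f'pics/{t}b.png',cv2.resize(load(t)['image'],(800,600),interpolation=cv2.INTER_CUBIC)[:,:,::-1])
```

```text
3.45 [-32.  17.  58.  98. -15.  74. -61.]
```

View pics/wcb.png

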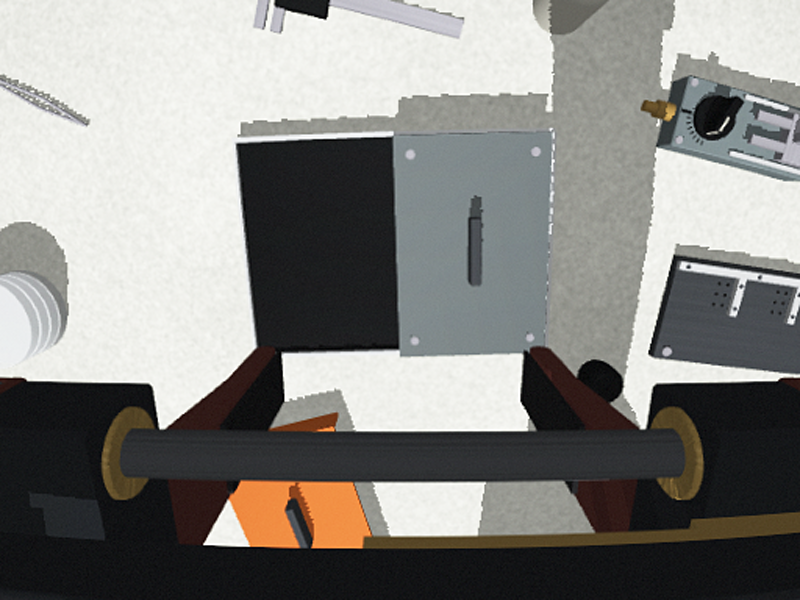

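View pics/wfb.png

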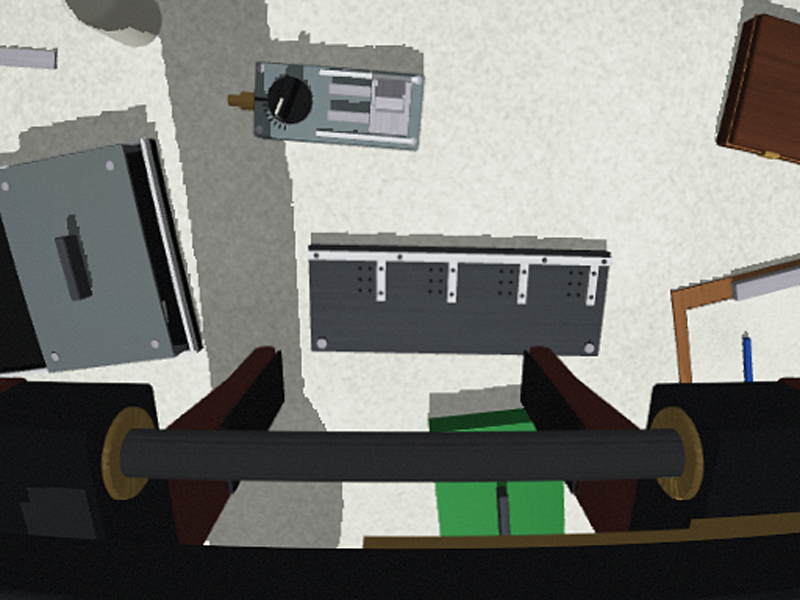

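The carrier view shows the deck at the left. The cover top corners are about (394,133), (552,131), (548,354) and (400,356), and the grip bar is at (475,250). In the fixture view the stop ends are at (381,301), (452,303), (522,304) and (591,305). The plate corners are (312,350) and (599,355), and the knob is at (288,101) with its white pointer off the mark.

```bash
cat >> h.py <<'E'
from scipy.optimize import least_squares
def tf(p,L):
    L=np.atleast_2d(np.array(L,float)); c,s=np.cos(p[2]),np.sin(p[2])
    return np.c_[p[0]+c*L[:,0]-s*L[:,1],p[1]+s*L[:,0]+c*L[:,1],L[:,2:]]
def fit(c,L,uv,g):
    r=least_squares(lambda p:(proj(c,tf(p,L))-uv).ravel(),g,loss='soft_l1')
    return r.x,np.round(r.fun.reshape(-1,2),1).tolist()
E
python3 - <<'E'
from h import *
s=.64
wc,wf=load('wc'),load('wf')
cov=[(.102,.07,.044),(.102,-.07,.044),(-.102,-.07,.044),(-.102,.07,.044)]
p,r=fit(wc,cov,s*np.array([(394,133),(552,131),(548,354),(400,356)]),[.52,.12,.11]);print('cover',p,r)
car=[(.108,.15,.018),(-.108,.15,.018)]+[(0.102,-.005,.044)]*0
p,r=fit(wc,car,s*np.array([(238,137),(257,352)]),[.52,.2,.11]);print('car',p,r)
fx=[(.002,y,.018) for y in(.078,.008,-.062,-.132)]+[(-.055,.15,.012),(-.055,-.15,.012),(.055,.15,.018),(.055,-.15,.018)]
p,r=fit(wf,fx,s*np.array([(381,301),(452,303),(522,304),(591,305),(312,350),(599,355),(309,251),(610,255)]),[.48,-.22,0]);print('fix',p,r)
rg=[(.032,.075,.03),(.032,-.075,.03),(-.032,-.075,.03),(-.032,.075,.03)]
p,r=fit(wf,rg,s*np.array([(257,62),(424,70),(418,150),(255,136)]),[.66,-.11,.05]);print('reg',p,r)
# depth check
for t in ('wc','wf'):
    C=cloud(load(t)); 
    print([np.round(C[int(v*s),int(u*s)],4).tolist() for u,v in ([(440,200),(320,250),(475,260)] if t=='wc' else [(345,320),(480,320),(140,250)])])
cv2.imwrite('pics/reg.png',cv2.resize(wf['image'][30:110,140:290],(750,400),interpolation=cv2.INTER_CUBIC)[:,:,::-1])
E
```

```text
cover [0.52138818 0.13684683 0.13507636] [[-0.2, 0.6], [1.2, -0.2], [-2.0, -1.1], [0.3, 0.3]]
car [0.51172112 0.20264411 0.12143644] [[-0.0, -1.1], [0.0, 2.2]]
fix [ 0.47638545 -0.2263193  -0.0145748 ] [[0.3, 0.4], [-0.0, -0.1], [-0.1, -0.0], [-0.3, 0.1], [0.0, 1.7], [-0.2, 1.1], [-0.9, -2.4], [2.6, -1.2]]
reg [ 0.66230666 -0.11158045 -0.07259343] [[-1.0, -0.2], [0.8, 1.9], [0.9, -1.4], [-0.8, 0.2]]
[[0.5612, 0.1739, 0.0446], [0.5006, 0.2827, 0.0122], [0.5146, 0.1381, 0.0653]]
[[0.4604, -0.1097, 0.0127], [0.4606, -0.2476, 0.0123], [0.5353, 0.0765, 0.0455]]
```

View pics/reg.png

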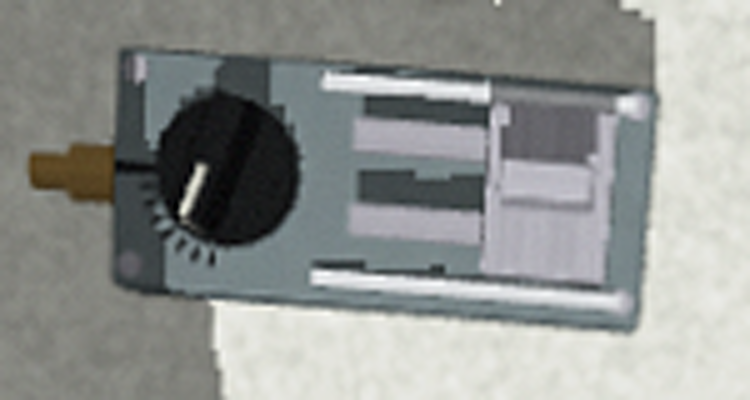

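```bash
cat >> h.py <<'E'
def rect(P,m):
    q=(P[m][:,:2]*1000).astype(np.float32); return cv2.minAreaRect(q)
def comp(m,seed):
    m=cv2.erode(m.astype(np.uint8),np.ones((2,2),np.uint8)); n,l=cv2.connectedComponents(m,connectivity=4); return l==l[seed[1],seed[0]]
E
python3 - <<'E'
from h import *
s=.64
for t,seeds in (('wc',[(440,200,.044),(320,250,.012)]),('wf',[(345,320,.012),(140,250,.044),(270,130,.03)])):
    C=cloud(load(t))
    for u,v,z in seeds:
        m=comp(abs(C[...,2]-z)<.005,(int(u*s),int(v*s))); print(t,z,m.sum(),np.round(np.median(C[m][:,2]),4),[np.round(x,1) for x in rect(C,m)])
w=load('wc'); uv=s*np.array([(475,250),(471,285),(480,197),(480,216)]); print(atz(w,uv,.064))
E
```

```text
wc 0.044 12908 0.045 [array([520.8, 137.2]), array([202.3, 138.7]), np.float64(7.9)]
wc 0.012 12534 0.013 [array([501.2, 280.7]), array([207. , 147.3]), np.float64(7.7)]
wf 0.012 9751 0.0129 [array([ 470.2, -226.1]), array([298.7,  93.6]), np.float64(89.0)]
wf 0.044 10586 0.045 [array([520.6, 137.2]), array([203.2, 140.3]), np.float64(7.9)]
wf 0.03 2593 0.0311 [array([ 661.4, -111.7]), array([148.8,  63.2]), np.float64(85.1)]
[[0.52254319 0.13902102 0.064     ]
 [0.49137903 0.13813782 0.064     ]
 [0.5678432  0.14110812 0.064     ]
 [0.55200224 0.13885061 0.064     ]]
```

Run:
```python
from h import *
O=[180,0,7.8]
set_gripper(.05)
goto([.5207,.1372,.13],O)
print(move_l([.5207,.1372,.065],feed=.08,stop_force=8),read_ee_pos())
set_gripper(0); print(read_opening(),read_grasp_force(),read_wrist_force())
d=np.array([-.1357,.9907,0])*.142
p=np.array(read_ee_pos())
print(move_l(p+d,feed=.07,stop_force=25),read_ee_pos(),read_opening(),read_wrist_force())
set_gripper(.05)
q=np.array(read_ee_pos()); move_l(q+[0,0,.08])
goto([.50,.12,.27],O); w=snap('wrist','wp'); print(read_clock())
cv2.imwrite('pics/wpb.png',cv2.resize(w['image'],(800,600),interpolation=cv2.INTER_CUBIC)[:,:,::-1])
```

```text
False [0.52101422 0.1371216  0.06529036]
0.009631594412123096 30.00024676322937 [-0.90455191  1.71417955  0.7830989 ]
False [0.50133195 0.2786853  0.06509397] 0.00969428890753093 [ 1.2265429  -3.38381508  3.01415164]
11.7667
```

View pics/wpb.png

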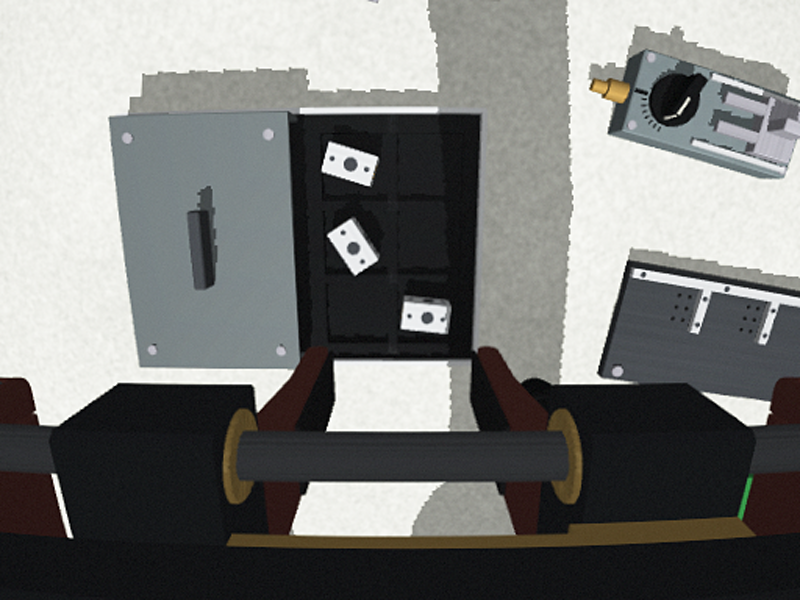

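Three blocks are visible, at about (350,163), (352,247) and (427,315). The cover is parked clear of the pockets.

```bash
cat >> h.py <<'E'
F=[.4764,-.2263,-.01458]
def blocks(c,z=.030,tol=.005,area=(60,900)):
    C=cloud(c); m=(abs(C[...,2]-z-.0008)<tol)&(c['image'].min(2)>130)&(abs(C[...,1])<.45)&(C[...,0]>.3)
    n,l,st,_=cv2.connectedComponentsWithStats(m.astype(np.uint8),connectivity=4); out=[]
    for i in range(1,n):
        if st[i,4]<area[0]: continue
        q=(C[l==i][:,:2]*1000).astype(np.float32); (cx,cy),(a,b),th=cv2.minAreaRect(q)
        if a<b: a,b,th=b,a,th+90
        if 30<a<48 and 17<b<32: out.append((cx/1000,cy/1000,th%180,a,b))
    return out
def pick(x,y,th,z=.032,op=.044):
    O=[180,0,th]; set_gripper(op); goto([x,y,.11],O)
    hit=move_l([x,y,z],feed=.06,stop_force=10); 
    set_gripper(0); z=read_ee_pos()[2]
    move_l([x,y,.11],feed=.1)
    print('picked',hit,round(z,4),round(read_opening(),4)); return z
def place(k,th,z,yaw=None):
    y=np.degrees(F[2])+(180 if th>90 else 0); O=[180,0,y]
    L=lambda lx,ly,zz:tf(F,[(lx,ly,zz)])[0]
    lx,ly=.022-.006,-.116+.07*k+.006
    goto(L(lx,ly,.11),O); print('open',round(read_opening(),4))
    if read_opening()<.02: return False
    h=move_l(L(lx,ly,z+.006+.006),feed=.08,stop_force=15)
    h=move_l(L(lx,ly,z+.006-.003),feed=.015,stop_force=5); p=np.array(read_ee_pos())
    move_l(p+[0,0,.0004],feed=.01); zc=p[2]+.0004
    c,s=np.cos(F[2]),np.sin(F[2]); X=np.array([c,s,0]);Y=np.array([-s,c,0])
    h1=move_l(np.array(read_ee_pos())-Y*.012,feed=.012,stop_force=7); a=read_ee_pos()
    h2=move_l(np.array(a)+X*.014,feed=.012,stop_force=7); b=read_ee_pos()
    h3=move_l(np.array(b)-Y*.004,feed=.012,stop_force=5); b=read_ee_pos()
    loc=np.array([(b-np.array([*F[:2],0]))@X,(b-np.array([*F[:2],0]))@Y])-[.022,-.116+.07*k]
    print('place',k,h,round(zc-z-.006,4),h1,h2,h3,np.round(loc,4),np.round(read_wrist_force(),1),round(read_opening(),4))
    set_gripper(.034); move_l(np.array(read_ee_pos())+[0,0,.09],feed=.15); return True
E
python3 - <<'E'
from h import *
B=blocks(load('wp')); print(np.round(B,3).tolist())
x,y,th,*_=min(B,key=lambda b:b[0]); z=pick(x,y,th); print(place(0,th,z),read_clock())
E
```

```text
[[0.58, 0.174, 80.596, 39.887, 23.898], [0.516, 0.164, 40.789, 39.915, 23.98], [0.466, 0.097, 91.248, 38.538, 23.449]]
picked False 0.0321 0.0237
open 0.0236
place 0 True 0.0004 True True True [-0.0059  0.0014] [-0.8 -0.4  5.5] 0.0237
True 22.2833
```

Run:
```python
from h import *
p=tf(F,[(-.02,-.10,.20)])[0]; goto(p,[180,0,np.degrees(F[2])]); w=snap('wrist','f1')
print(np.round(blocks(w,z=.036),4).tolist(), tf(F,[(.022,-.116,0)]))
cv2.imwrite('pics/f1b.png',cv2.resize(w['image'],(800,600),interpolation=cv2.INTER_CUBIC)[:,:,::-1])
```

```text
[[0.4929, -0.3417, 179.0788, 39.5175, 24.2342]] [[ 0.49670644 -0.34260842  0.        ]]
```

View pics/f1b.png

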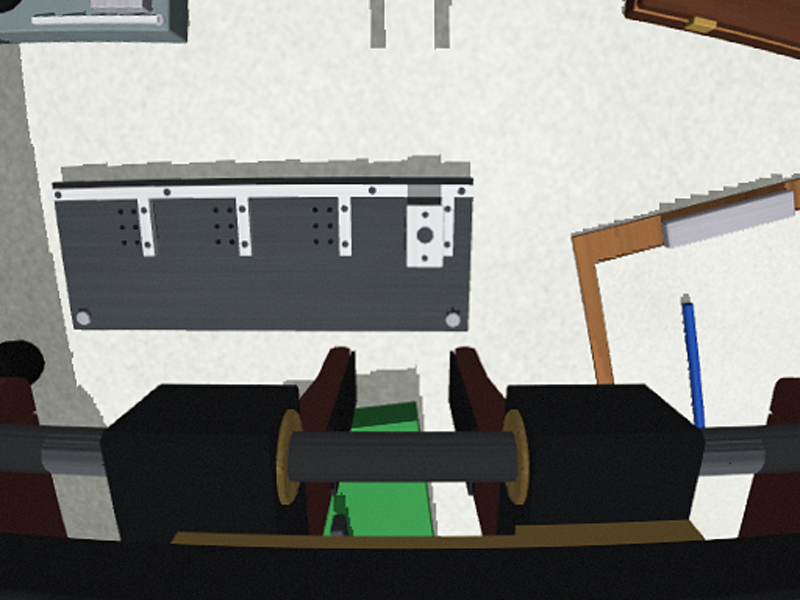

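The block sits against the side stop at (428,235), but about 4 mm short of the fence, because the x push stopped too early. I'll regrip it and push with a higher threshold.

```bash
cat >> h.py <<'E'
def seat(k):
    c,s=np.cos(F[2]),np.sin(F[2]); X=np.array([c,s,0]);Y=np.array([-s,c,0]); o=np.array([*F[:2],0])
    r=[]
    for d in (X*.014,-Y*.012):
        wait(.3); a=np.array(read_ee_pos()); r.append(move_l(a+d,feed=.01,stop_force=13))
        b=np.array(read_ee_pos()); r.append(np.round([(b-a)@X,(b-a)@Y],4).tolist())
    loc=np.array([(b-o)@X,(b-o)@Y])-[.022,-.116+.07*k]
    print('seat',k,r,np.round(loc,4),np.round(read_wrist_force(),1),round(read_opening(),4))
    set_gripper(.034); move_l(np.array(read_ee_pos())+[0,0,.09],feed=.15)
def reseat(k,x,y,yaw):
    set_gripper(.036); goto([x,y,.1],[180,0,yaw]); move_l([x,y,.0385],feed=.06,stop_force=15); set_gripper(0); seat(k)
def place(k,th,z):
    y=np.degrees(F[2])+(180 if th>90 else 0); O=[180,0,y]
    L=lambda lx,ly,zz:tf(F,[(lx,ly,zz)])[0]
    lx,ly=.022-.006,-.116+.07*k+.005
    goto(L(lx,ly,.11),O); print('open',round(read_opening(),4))
    if read_opening()<.02: return False
    h=move_l(L(lx,ly,z+.012),feed=.08,stop_force=15)
    h=move_l(L(lx,ly,z+.003),feed=.015,stop_force=5); p=np.array(read_ee_pos())
    move_l(p+[0,0,.0004],feed=.01); print('down',h,round(p[2]-z-.006,4)); seat(k); return True
E
python3 - <<'E'
from h import *
yw=np.degrees(F[2])
reseat(0,.4929,-.3417,yw)
p=tf(F,[(-.02,-.08,.20)])[0]; goto(p,[180,0,yw]); w=snap('wrist','f2')
print(np.round(blocks(w,z=.036),4).tolist(),read_clock())
# refine fixture: dark plate region rect
C=cloud(w)
m=comp((abs(C[...,2]-.0128)<.0035)&(w['image'].max(2)<110),(int(250*.64),int(290*.64))); print(rect(C,m),m.sum())
E
```

```text
seat 0 [True, [0.0002, -0.0], True, [-0.0, -0.0001]] [-0.0034  0.0012] [0.5 0.9 4.9] 0.0236
[[0.4926, -0.3417, 178.8966, 39.6927, 24.1957]] 30.2667
((470.833251953125, -224.97845458984375), (298.49951171875, 94.88716888427734), 88.92221069335938) 18901
```

```bash
cat >> h.py <<'E'
def reseat(k,x,y,yaw):
    set_gripper(.036); goto([x,y,.1],[180,0,yaw]); move_l([x,y,.0385],feed=.06,stop_force=15); set_gripper(0)
    move_l(np.array(read_ee_pos())+[0,.003,.0005],feed=.01); print(np.round(read_wrist_force(),1)); seat(k)
E
python3 - <<'E'
from h import *
yw=np.degrees(F[2])
reseat(0,.4926,-.3417,yw)
p=tf(F,[(-.02,-.08,.20)])[0]; goto(p,[180,0,yw]); w=snap('wrist','f3')
print(np.round(blocks(w,z=.036),4).tolist(),read_clock())
E
```

```text
[-0.  -0.6 -1.1]
seat 0 [True, [0.0049, 0.0001], True, [0.0002, -0.0031]] [0.0011 0.0012] [-0.7  1.7  5.6] 0.024
[[0.4977, -0.3418, 0.0528, 39.5237, 23.9524]] 36.9
```

Seated: the arm met both stops, and the rest position agrees with the depth-based fixture centre. Next, the other two blocks.

```bash
sed -i 's/^F=.*/F=[.4774,-.2251,-.0155]/' h.py
python3 - <<'E'
from h import *
goto([.48,.12,.27],[180,0,7.8]); w=snap('wrist','wp2'); B=blocks(w); print(np.round(B,3).tolist())
for k,b in zip((1,2),sorted(B)[:2]):
    if k==2:
        goto([.48,.12,.27],[180,0,7.8]); w=snap('wrist','wp3'); b=blocks(w)[0]; print(np.round(b,3))
    x,y,th=b[:3]; z=pick(x,y,th)
    if not place(k,th,z): print('LOST');break
p=tf(F,[(-.03,0,.24)])[0]; goto(p,[180,0,0]); w=snap('wrist','f4')
print(np.round(blocks(w,z=.036),4).tolist(),read_clock())
print(np.round([tf(F,[(.022,-.116+.07*k,0)])[0] for k in range(3)],4))
cv2.imwrite('pics/f4b.png',cv2.resize(w['image'],(800,600),interpolation=cv2.INTER_CUBIC)[:,:,::-1])
E
```

```text
[[0.58, 0.175, 80.323, 40.129, 24.337], [0.516, 0.164, 41.302, 39.968, 23.908]]
picked False 0.0321 0.0241
open 0.024
down True -0.0001
seat 1 [True, [0.0057, -0.0001], True, [0.0, -0.005]] [-0.0002  0.    ] [-0.6  0.6  6.1] 0.0243
[ 0.58   0.175 80.752 39.965 24.151]
picked False 0.0322 0.024
open 0.0236
down True -0.0001
seat 2 [True, [0.0048, -0.0], True, [0.0, -0.0051]] [-0.001  0.   ] [-0.2  0.7  4.8] 0.0235
[[0.5004, -0.2015, 179.6169, 39.2108, 23.9811], [0.4983, -0.2713, 0.3503, 39.3084, 23.7444], [0.4977, -0.3414, 179.0195, 39.777, 24.0634]] 62.325
[[ 0.4976 -0.3414  0.    ]
 [ 0.4987 -0.2714  0.    ]
 [ 0.4998 -0.2014  0.    ]]
```

View pics/f4b.png

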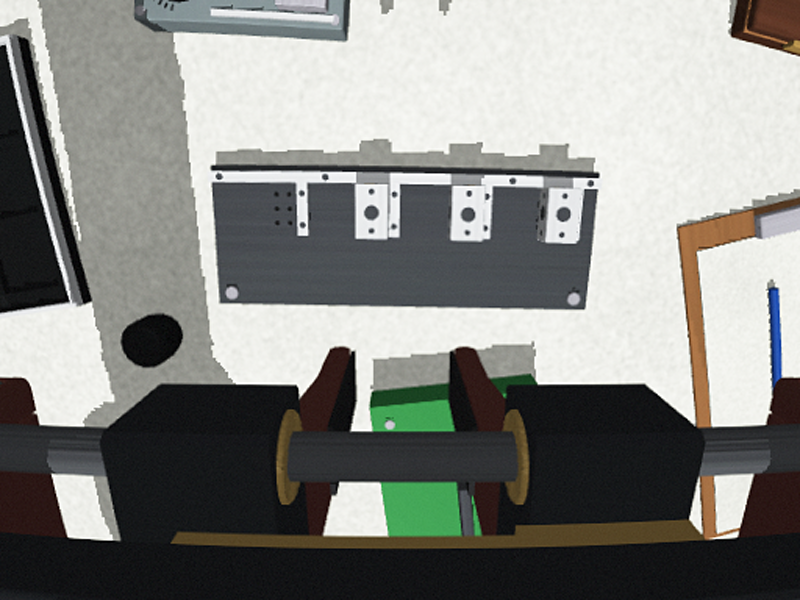

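All three blocks sit square in corners 0–2, at (563,215), (468,215) and (371,213). Next, a close look at the regulator.

Run:
```python
from h import *
goto([.58,-.10,.22],[180,0,-4.5]); w=snap('wrist','r1'); C=cloud(w)
m0=(abs(C[...,2]-.0308)<.004)&(abs(C[...,0]-.6615)<.05)&(abs(C[...,1]+.1117)<.09); print(rect(C,m0),m0.sum())
for z,t,c in ((.056,.004,(.665,-.070)),(.062,.004,(.65,-.16))):
    m=(abs(C[...,2]-z-.0008)<t)&(np.hypot(C[...,0]-c[0],C[...,1]-c[1])<.035); print(z,m.sum(),rect(C,m),np.median(C[m][:,2]))
u=proj(w,[(.6615,-.1117,.03)])[0].astype(int); print(u)
y0,x0=max(u[1]-70,0),max(u[0]-110,0); print(x0,y0)
cv2.imwrite('pics/r1b.png',cv2.resize(w['image'][y0:y0+140,x0:x0+220],None,fx=3.6,fy=3.6,interpolation=cv2.INTER_CUBIC)[:,:,::-1])
```

```text
((662.2496948242188, -110.31009674072266), (150.63217163085938, 64.77377319335938), 84.91553497314453) 5369
0.056 372 ((665.6167602539062, -68.52674865722656), (10.417448997497559, 34.16419219970703), 64.96043395996094) 0.05688511087798914
0.062 258 ((658.7156372070312, -157.32337951660156), (24.45603370666504, 9.419047355651855), 85.27838134765625) 0.06297112958940684
[260 106]
150 36
```

View pics/r1b.png

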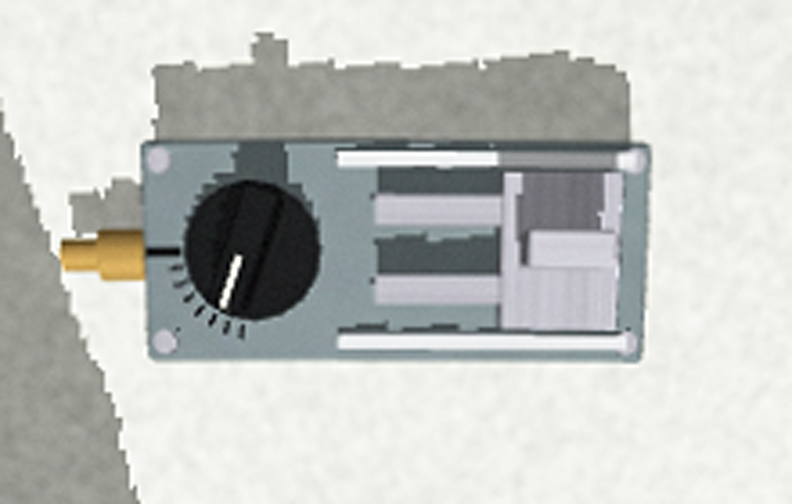

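The pointer at (230,280) points toward -x, about 70° short of the long mark at (163,250). The lock is drawn back, with its fin at (572,248).

Run:
```python
from h import *
k=[.6656,-.0685,.0565]
set_gripper(.03); goto([k[0],k[1],.12],[180,0,155]); print(move_l(k,feed=.06,stop_force=8))
set_gripper(0); print(read_opening())
for y in np.arange(147,84.9,-7.75): goto(k,[180,0,y])
wait(.2); print(y,read_ee_pos(),np.round(read_wrist_force(),1),np.round(read_wrist_torque(),2),read_opening())
set_gripper(.03); move_l([k[0],k[1],.13])
goto([.58,-.10,.22],[180,0,-4.5]); w=snap('wrist','r2'); C=cloud(w)
m0=(abs(C[...,2]-.0308)<.004)&(abs(C[...,0]-.6615)<.05)&(abs(C[...,1]+.1117)<.09); print(rect(C,m0),m0.sum())
for z,t,c in ((.056,.004,(.665,-.070)),(.062,.004,(.65,-.16))):
    m=(abs(C[...,2]-z-.0008)<t)&(np.hypot(C[...,0]-c[0],C[...,1]-c[1])<.035); print(z,m.sum(),rect(C,m))
g=tf(F,[(-.03,0,.24)])[0]; goto(g,[180,0,0]); print(np.round(blocks(snap('wrist','f5'),z=.036),4).tolist(),read_clock())
```

```text
False
0.009727395820261784
85.0 [ 0.66425575 -0.06975642  0.05673676] [-6.5 -2.6  8.3] [-0.74  1.59 -0.03] 0.009127366400628887
((662.3540649414062, -110.43074798583984), (150.94805908203125, 64.53398132324219), 84.92630767822266) 5340
0.056 372 ((665.858642578125, -68.6717758178711), (33.82304763793945, 9.68428897857666), 85.58609771728516)
0.062 257 ((658.7875366210938, -157.02691650390625), (23.58399772644043, 9.406692504882812), 85.5029296875)
[[0.5001, -0.2019, 178.8386, 40.1267, 23.0309], [0.4985, -0.2713, 0.381, 39.5044, 24.0524], [0.4976, -0.3412, 178.361, 39.6215, 24.0922]] 72.8167
```

Run:
```python
from h import *
k=np.array([.6588,-.1571,.0605]); set_gripper(.03); goto([k[0],k[1],.13],[180,0,85]); print(move_l(k,feed=.06,stop_force=8))
set_gripper(0); print(read_opening()); p=np.array(read_ee_pos())
d=np.array([np.cos(np.radians(85)),np.sin(np.radians(85)),0])
print(move_l(p+.052*d,feed=.03,stop_force=20),(np.array(read_ee_pos())-p)@d,read_opening(),np.round(read_wrist_force(),1))
set_gripper(.03); q=np.array(read_ee_pos()); move_l(q+[0,0,.07])
goto([.58,-.10,.22],[180,0,-4.5]); w=snap('wrist','r3'); C=cloud(w)
for z,t,c in ((.056,.004,(.665,-.067)),(.062,.004,(.663,-.108))):
    m=(abs(C[...,2]-z-.0008)<t)&(np.hypot(C[...,0]-c[0],C[...,1]-c[1])<.025); print(z,m.sum(),rect(C,m))
goto([.5,.2,.33],[180,0,7.8]); w=snap('wrist','c5'); C=cloud(w)
u=proj(w,[(.52,.28,.044)])[0].astype(int)
m=comp(abs(C[...,2]-.0448)<.004,u); print(m.sum(),rect(C,m),blocks(w),read_clock())
```

```text
False
0.009958321661911608
False 0.05016197300548112 0.009647412363940176 [-4.4 -5.   3. ]
0.056 373 ((665.9402465820312, -68.36410522460938), (34.76628875732422, 9.617993354797363), 85.20559692382812)
0.062 273 ((662.44580078125, -108.06758880615234), (23.22997283935547, 9.472977638244629), 85.75083923339844)
183041 ((453.17681884765625, 209.7796630859375), (389.892822265625, 941.929931640625), 22.048566818237305) [] 81.4833
```

Run:
```python
from h import *
C=cloud(load('c5')); 
m=(abs(C[...,2]-.0448)<.004)&(np.hypot(C[...,0]-.5013,C[...,1]-.2787)<.14)&(C[...,1]>.19); print(rect(C,m))
O=[180,0,7.8]; k=np.array([.5013,.2787,.065]); set_gripper(.04); goto(k+[0,0,.065],O); print(move_l(k,feed=.08,stop_force=8))
set_gripper(0); print(read_opening()); p=np.array(read_ee_pos())
d=-np.array([-.1357,.9907,0])
print(move_l(p+.143*d,feed=.06,stop_force=25),(np.array(read_ee_pos())-p)@d,read_opening(),np.round(read_wrist_force(),1))
set_gripper(.04); move_l(np.array(read_ee_pos())+[0,0,.08])
goto([.5,.2,.33],O); w=snap('wrist','c6'); C=cloud(w); print(read_clock())
for z,c,r in((.044,(.52,.137),.14),(.012,(.501,.281),.14)):
    m=(abs(C[...,2]-z-.0008)<.0025)&(np.hypot(C[...,0]-c[0],C[...,1]-c[1])<r)&(w['image'].min(2)<150); print(m.sum(),rect(C,m))
goto(tf(F,[(-.03,0,.24)])[0],[180,0,0]); w2=snap('wrist','f6'); print(np.round(blocks(w2,z=.036),4).tolist())
cv2.imwrite('pics/end.png',np.hstack([cv2.resize(x['image'],(400,300)) for x in(w,w2)])[:,:,::-1])
```

```text
((502.2926025390625, 278.0737609863281), (204.0802459716797, 140.52027893066406), 8.048940658569336)
False
0.00984096312117975
False 0.14293426625073277 0.009807203775154575 [-1.1  4.3  3.4]
89.0167
13257 ((521.6087646484375, 136.36947631835938), (202.82000732421875, 139.84104919433594), 7.669266700744629)
13084 ((501.5290222167969, 280.2720031738281), (207.7593536376953, 149.64727783203125), 7.832976818084717)
[[0.4997, -0.2015, 179.8429, 39.3408, 24.0165], [0.4988, -0.2713, 179.9637, 39.5482, 23.8762], [0.4978, -0.3414, 179.6055, 39.0303, 24.3721]]
```

View pics/end.png

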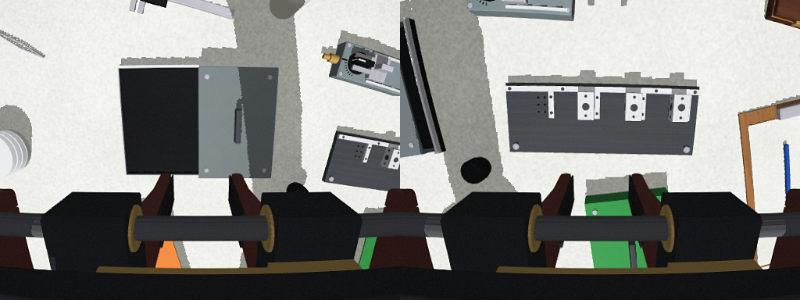

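The cover is back at its closed position, the lock is home, and the blocks are seated in their corners.

```bash
python3 -c "
from h import *
wait(.5); print(job_done(),read_clock())"
```

```text
the job is handed in; nothing more can be done
the job is handed in; nothing more can be done
```

The job is handed in; the verdict wasn't shown. By camera check, the three blocks I found are seated in corners 0–2, the knob is within about 0.01 rad of its mark, the lock is home (about 50 mm), and the cover is back over the pockets, finished by about 90 s of 210 s.

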